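# Empty a casting mould and brush it out

## Task

Lift the aluminium casting out of the steel mould by its flat lug and stand it upright on the steel tray, on the free part beside the short disc. Then take the long brush from its square holder and brush out the empty mould with three full strokes, each going right down to the bottom and back up until the tip of the bristles is near the mouth, and put the brush back in its holder, bristles down. Set things down rather than dropping them, and leave everything else on the bench where it is.

Things in the scene. Friction and masses are not known exactly. Their poses are not given: they have to be found in the camera images.
- mould: Steel casting mould, fixed to the bench: upright open-topped round barrel, outside diameter 70, bore diameter 54, on a dark rectangular base plate 110 (x) x 90 (y) x 12 thick. Overall height 108. Origin: centre of the underside, on the bore axis; z up.
- mould_floor (a point): Centre of the bore's flat floor, 18 mm above the bench; the bore is 90 deep.
- mould_rim (a point): Centre of the mould's mouth, 108 mm above the bench.
- casting: Loose aluminium casting, 140 high, about 0.4 kg: round slightly tapered body, diameter 45 at the foot and 48 at the top, 70 high, with a flat upright lug on top, 40 long (own x) x 14 thick (own y) x 70 high. It starts standing on the mould's floor, so that the lug's top stands 50 mm above the rim. Origin: centre of the underside; z up.
- casting_lug (a point): Point to grip on the casting's lug, 122 mm above its underside, 18 mm below the lug's top; pinch it across the 14 mm thickness (own y).
- tray: Shallow steel tray fixed to the bench, 200 (x) x 130 (y) x 14 high, walls and floor 4 thick. Origin: centre of its underside; its floor is 4 mm above that. x along its long side.
- puck: Short loose aluminium disc, 44 diameter, 30 high, an earlier sample that stands somewhere along the middle line of the tray (leave it). Origin: centre of its underside.
- holder: Grey plastic brush holder fixed to the bench: open-topped square box 60 x 60 outside, 52 x 52 inside, 80 high, on a 90 x 90 x 4 foot. Inner floor 4 to 5 mm above the bench. Origin: centre of its underside; z up.
- holder_mouth (a point): Centre of the holder's open top, 80 mm above the bench.
- brush: Loose long brush, 200 long, about 0.12 kg, standing upright in its holder: white bristle head at the lower end, 38 diameter and 50 long with a flat end, then a steel stem of 10 diameter, then a round wooden handle of 22 diameter from 110 to 200 mm. Origin: centre of the bristle head's free end (the brush tip); z along the brush towards the handle.
- brush_grip (a point): Point to grip on the brush's handle, on its axis, 160 mm from the bristle tip.
- beaker: Glass beaker, 68 diameter, 85 high, standing beside the brush holder (leave it). Origin: centre of its underside.
- flask: Conical glass flask, 78 diameter, 115 high, standing beside the mould (leave it). Origin: centre of its underside.
- slug_a: Copper cylinder, 44 diameter, 50 high, standing beside the mould on the robot's side (leave it). Origin: centre of its underside.
- slug_b: Copper cylinder like the other, standing beside the brush holder on the robot's side (leave it). Origin: centre of its underside.
Not all that is in view belongs to the job. Leave any blue look-alike of the holder alone. What is shaped like the brush but green is not meant.

How it is judged:
On the way, in this order (a step that is already met when the one before it is completed fails the run):
1. the casting is lifted clear of the mould (z of casting in the frame of mould_rim above 0.005 m), for 0.1 s.
2. the casting stands upright on the tray, let go (x of casting in the frame of tray between -0.09 and 0.09 m and y of casting in the frame of tray between -0.055 and 0.055 m and z of casting in the frame of tray below 0.012 m and angle between casting's own z axis and vertical below 0.12 rad and linear speed of casting below 0.03 m/s and contact force between the fingers and casting below 0.1 N), for 0.2 s.
3. stroke 1: bristle tip down at the bottom of the mould (within 18 mm) (horizontal distance between brush and mould_floor below 0.025 m and z of brush in the frame of mould_floor below 0.018 m), for 0.05 s.
4. stroke 1: bristle tip back up, at least 50 mm above the bottom, over or in the bore (horizontal distance between brush and mould_floor below 0.025 m and z of brush in the frame of mould_floor above 0.05 m), for 0.05 s.
5. stroke 2: bristle tip down at the bottom of the mould (within 18 mm) (all of step 3), for 0.05 s.
6. stroke 2: bristle tip back up, at least 50 mm above the bottom, over or in the bore (all of step 4), for 0.05 s.
7. stroke 3: bristle tip down at the bottom of the mould (within 18 mm) (all of step 5), for 0.05 s.
8. stroke 3: bristle tip back up, at least 50 mm above the bottom, over or in the bore (all of step 6), for 0.05 s.
At the end, for the whole second after the job is handed in: The casting stands upright (within 0.12 rad), at rest, inside the tray on its floor (underside under 12 mm above the tray's); the brush is at rest in its holder, bristles down (tip within 20 mm of the holder's axis, under 30 mm above its underside, tilt under 0.5 rad) (x of casting in the frame of tray between -0.09 and 0.09 m and y of casting in the frame of tray between -0.055 and 0.055 m and z of casting in the frame of tray below 0.012 m and angle between casting's own z axis and vertical below 0.12 rad and linear speed of each of casting, brush below 0.03 m/s and horizontal distance between brush and holder below 0.02 m and z of brush in the frame of holder below 0.03 m and angle between brush's own z axis and vertical below 0.5 rad); the robot touches nothing.
It fails at once if the casting is dropped: out of the mould, more than 35 mm up, with no finger on it (contact force between the fingers and casting below 0.02 N and height (world z) of casting above 0.035 m).
It fails at once if the brush is dropped: its tip more than 45 mm up, with no finger on it (contact force between the fingers and brush below 0.02 N and height (world z) of brush above 0.045 m).
It fails at once if the casting is toppled (angle between casting's own z axis and vertical above 0.9 rad).
It fails at once if something else on the bench is shifted by more than 30 mm (distance of any of puck, beaker, flask, slug_a, slug_b from where it was at the start of the episode above 0.03 m).
It also fails if it takes over 72 s, if anything falls off the work surface, if the arm or the gripper's body presses on something with over 40 N, if the wrist force passes 120 N, or if a joint passes its speed limit or range.

## Robot

A 6-joint arm with a two-finger parallel gripper is mounted at the origin on the work surface. World frame = base frame: x ahead of the robot, y to its left, z up, the work surface at z = 0. Lengths are in m, angles in rad, forces in N, time in s.
With the tool pointing down it reaches from about 0.375 to 0.9 m from the base axis. Payload 3.1 kg.
Tool frame: the origin (TCP) lies midway between the tips of the shut fingers; the grasp point (between the pads) lies 19 mm behind it (manip.tcp_to_grasp is the distance from the TCP to the grasp point, in m); z points along the fingers, y is the line along which they close (so a half turn about z gives the same grasp; the last joint's range is limited). The gripper opens to 85 mm and grips with 20 to 120 N. Pads are 22 mm wide; open, the fingers measure 114 mm over their backs; the gripper's body (76 mm by 85 mm) begins 54 mm behind the grasp point. The pads swing forward as they close: fully open they stand 13 mm farther back than shut.
Start: joints at [1.121, 0.527, 1.433, -0, 1.181, -0.178], TCP at [0.168, 0.602, 0.231] pointing down, gripper open.
Joint ranges: [-3.08, 3.08], [-0.75, 2.2], [0.22, 2.44], [-1.43, 4.57], [0, 2.65], [-2.85, 2.85]. Speed limits (rad/s): [2.79, 2.79, 3.14, 3.14, 3.14, 3.14].

## Interface

Orientations are given as a unit quaternion [x, y, z, w].
In Python, from station import manip gives the robot as it stands. The module is installed in compiled form; this text tells all that it offers.
- The arm moves only by the shell command python3 -m crank 'ROWS' [OPENING] [FORCE]. ROWS is JSON, a list of rows, each a list of 2 entries, a list of its own where there are three numbers: the shift along the tool's x, y, z in cm, then the turn about the tool's z in degrees. In form: [[[x, y, z], spin], ...]. A call has 1 to 10 rows; each row is the pose to reach, as a shift and turn from the pose commanded when the call began, along the tool's axes at that moment; what a row does not reach only later rows make up. A row lasts 1/10 s, in which the tool goes at most 50 mm and 8.59 degrees, less where a joint would pass 70% of its speed; a pose out of reach is approached as far as the arm can. A call with a gripper value outside its range is refused whole. OPENING is the finger opening in cm, from 0 to 8.54, set as the call begins (- or left out, the last holds). The fingers move at their own pace and stop on an object; FORCE is the grip in N (left out, the last holds). Time passes only in rows, so rows that repeat a pose let the fingers close. It gives the time, the measured TCP pose, the force and the opening at its end, in the units of the state.
- manip.sense(): the state, without advancing time (a new reading comes with each control period).
- manip.snapshot(name): name is "scene" or "side" or "wrist"; returns the picture (384x512x3 uint8, red, green, blue); there is no depth.
- manip.camera_params(name): a dict with "fx", "fy", "cx", "cy" (pixels), "pose" (4x4, takes a point from camera to world coordinates). Camera axes: x right, y up, looking along -z (the intrinsics and any distortion apply to the point x, -y, -z); pixel columns grow to the right and rows downward; lengths in m; the calibration is good to about 2 mm. A picture is of the moment at which its call begins: read the wrist's pose just before it. camera_params takes no time and is no camera call; for the wrist camera it gives the pose at the moment of the call.
- manip.sign_off(): hands the job in, once; it reports no verdict.
The state is a dict: "t": time; "q": joint angles; "qd": joint speeds; "tau": joint torques, N m; "tcp_pos": TCP position; "tool_rot": TCP orientation; "force": force on the tool from outside, world axes, zero at the start; "ft_torque": the same for the moment, N m; "finger_gap": opening from 0.0 (shut) to 1.0 (fully open).
Only numpy, scipy, OpenCV 4.12 (cv2) and the standard library are available. Lean on these libraries where they do the work, as an engineer would, in place of code of your own. Each camera call takes 0.05 s, during which the arm holds its last target. There are 200 camera calls.

## Working session

There is one attempt and no reset: what is moved stays moved. The work goes in short steps, Python scripts to look and compute and a shell command to move; the robot and the scene stay as the last step left them, time stands still between calls to the robot, and variables do not carry over. Pictures are saved under pics/ and viewed, on a budget of 10 in all, crops included, one or two more only if the job needs it, and the job is handed in when it is done.

```bash
mkdir -p pics
python3 - <<'E'
from station import manip
import cv2,numpy as np
for n in("scene","side"):
    p=manip.snapshot(n); cv2.imwrite(f"pics/{n}0.png",p[:,:,::-1])
    c=manip.camera_params(n); print(n,{k:np.round(v,3).tolist() for k,v in c.items()})
w=manip.camera_params("wrist");p=manip.snapshot("wrist");cv2.imwrite("pics/wrist0.png",p[:,:,::-1]);print({k:np.round(v,3).tolist() for k,v in w.items()})
print(manip.sense())
a=cv2.imread("pics/scene0.png");b=cv2.imread("pics/side0.png")
cv2.imwrite("pics/both.png",cv2.resize(np.hstack([a,b]),(800,300),interpolation=cv2.INTER_AREA))
E
```

```text
scene {'fx': 382.741, 'fy': 382.741, 'cx': 253.989, 'cy': 194.279, 'pose': [[-0.706, -0.493, 0.508, 0.989], [0.708, -0.502, 0.497, 0.54], [0.01, 0.71, 0.704, 0.83], [0.0, 0.0, 0.0, 1.0]]}
side {'fx': 412.451, 'fy': 412.451, 'cx': 256.86, 'cy': 189.89, 'pose': [[0.963, 0.207, -0.175, 0.293], [-0.27, 0.713, -0.647, -0.737], [-0.009, 0.67, 0.742, 1.0], [0.0, 0.0, 0.0, 1.0]]}
{'fx': 336.457, 'fy': 336.457, 'cx': 255.618, 'cy': 192.223, 'pose': [[0.268, -0.92, -0.288, 0.093], [0.964, 0.255, 0.081, 0.623], [-0.001, -0.299, 0.954, 0.375], [0.0, 0.0, 0.0, 1.0]]}
{'t': 0.15, 'q': array([ 1.12051436e+00,  5.28267440e-01,  1.43359816e+00,  7.55491308e-06,
        1.18140513e+00, -1.78498213e-01]), 'qd': array([ 0.00113094, -0.00283637, -0.00370247, -0.0012317 , -0.00270294,
       -0.00078441]), 'tau': array([ 9.43773048e-04, -4.42744195e+01, -1.78275061e+01, -2.41733487e-04,
        5.56046813e-03,  1.70535407e-05]), 'tcp_pos': array([0.16750942, 0.60156989, 0.23055244]), 'tool_rot': array([ 1.35475393e-01,  9.90780356e-01, -7.96832285e-04, -2.62783394e-04]), 'force': array([ 0.49842618, -0.70112266,  0.34635766]), 'ft_torque': array([ 0.02256057, -0.01147818, -0.03133728]), 'finger_gap': 0.9994815531471016}
```

View pics/scene0.png

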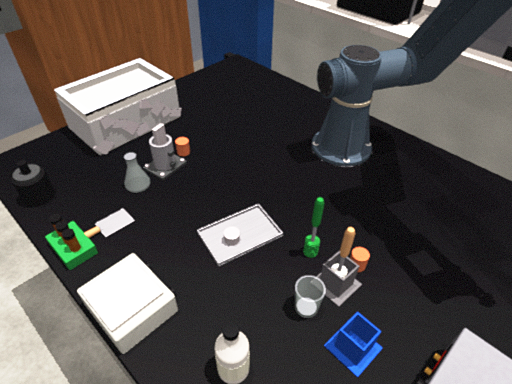

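View pics/side0.png

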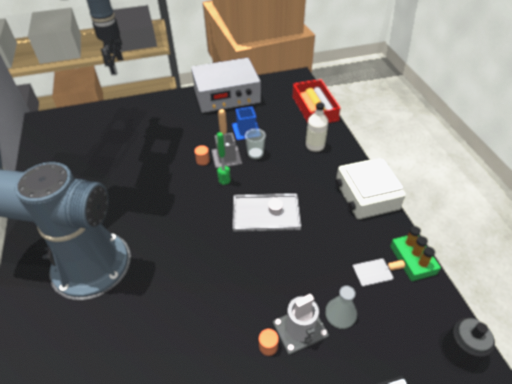

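Scene view: mould with the casting's lug at (161,148), tray at (240,233) with the puck at (232,236), holder at (342,275), wooden-handled brush with its handle at (348,242), green look-alike brush at (318,212), blue look-alike holder at (355,345). Side view: mould (302,315), tray (267,212), holder (228,150), green brush in front of it. The wooden brush in the grey holder is the one described. I'll confirm that in an enlarged composite.

Run:
```python
import cv2,numpy as np
a=cv2.imread("pics/scene0.png");b=cv2.imread("pics/side0.png")
def c(i,x,y,w=80,h=60):return cv2.resize(i[y:y+h,x:x+w],(400,300),interpolation=cv2.INTER_CUBIC)
cv2.imwrite("pics/crops.png",np.vstack([np.hstack([c(a,120,120),c(b,260,280,80,80)]),np.hstack([c(a,290,215,100,100),c(b,190,100,80,90)])]))
```

```text
(no output)
```

View pics/crops.png

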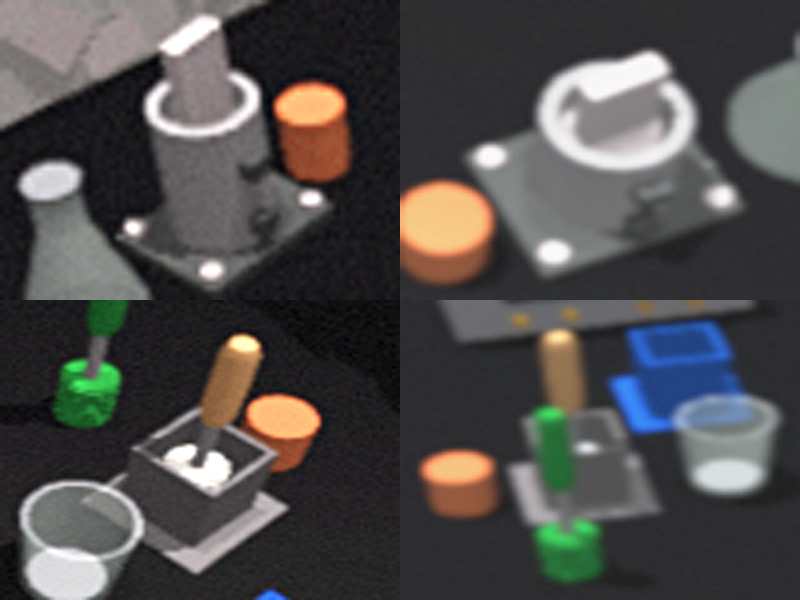

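The crop confirms it: the tan-handled brush with a white head stands in the grey holder (scene ~(341,266)). The green one stands apart, and the blue holder is separate. The casting's lug rises from the mould, top face at scene (158,127) and side (304,300). Next I triangulate these points.

```bash
cat > h.py <<'E'
import numpy as np,cv2
from station import manip
def ray(c,u,v):
    d=np.array([(u-c["cx"])/c["fx"],-(v-c["cy"])/c["fy"],-1.]);P=np.array(c["pose"])
    d=P[:3,:3]@d;return P[:3,3],d/np.linalg.norm(d)
def tri(obs):
    A=np.zeros((3,3));b=np.zeros(3);R=[ray(c,*p) for c,p in obs]
    for o,d in R:
        M=np.eye(3)-np.outer(d,d);A+=M;b+=M@o
    x=np.linalg.solve(A,b);return x,max(np.linalg.norm(np.cross(x-o,d)) for o,d in R)
def plane(c,p,z):
    o,d=ray(c,*p);return o+d*(z-o[2])/d[2]
def proj(c,X):
    P=np.array(c["pose"]);p=P[:3,:3].T@(np.array(X)-P[:3,3]);return np.array([c["cx"]+c["fx"]*p[0]/-p[2],c["cy"]-c["fy"]*p[1]/-p[2]])
E
python3 - <<'E'
from h import *
S=manip.camera_params("scene");D=manip.camera_params("side")
for n,a,b,z in[("lugtop",(158.4,127),(304.4,299.7),.158),("lugL/R",(152.6,129.6),(314,296.5),.158),("lugR",(164,124),(296,301),.158),("rim",(160.6,140.6),(303.4,310.7),.108),("brushtop",(351.3,229.3),(222,110.5),.2),("mouth",(341.2,265.7),(224.6,139.6),.08),("puck",(231,233),(276,204),.034)]:
    x,e=tri([(S,a),(D,b)]);print(n,x.round(3),round(e,4),plane(S,a,z).round(3),plane(D,b,z).round(3))
for a in[(197,234),(260,206),(283,234),(220,263)]:print(plane(S,a,.014).round(3))
for a in[(234,195),(299,194),(300,229),(233,230)]:print(plane(D,a,.014).round(3))
E
```

```text
lugtop [ 0.504 -0.345  0.154] 0.0007 [ 0.506 -0.34   0.158] [ 0.504 -0.347  0.158]
lugL/R [ 0.526 -0.344  0.156] 0.0015 [ 0.526 -0.341  0.158] [ 0.527 -0.346  0.158]
lugR [ 0.484 -0.344  0.156] 0.001 [ 0.485 -0.341  0.158] [ 0.485 -0.345  0.158]
rim [ 0.505 -0.347  0.103] 0.0009 [ 0.508 -0.34   0.108] [ 0.505 -0.349  0.108]
brushtop [0.465 0.318 0.202] 0.0021 [0.461 0.318 0.2  ] [0.467 0.318 0.2  ]
mouth [0.468 0.322 0.075] 0.0 [0.471 0.323 0.08 ] [0.467 0.317 0.08 ]
puck [0.562 0.037 0.03 ] 0.0005 [0.563 0.04  0.034] [0.561 0.033 0.034]
[ 0.621 -0.036  0.014]
[0.423 0.012 0.014]
[0.453 0.13  0.014]
[0.64  0.08  0.014]
[0.449 0.122 0.014]
[0.649 0.069 0.014]
[ 0.606 -0.063  0.014]
[ 0.414 -0.011  0.014]
```

Mould axis is about (0.505, -0.346), lug along world x. I move via the tray, turning the jaw onto world y.

```bash
python3 -m crank '[[[-3.5,-3.5,-1],0],[[-7,-7,-2],0],[[-10.5,-10.5,-3],-4],[[-14,-14,-4],-8],[[-17.5,-17.5,-5],-12],[[-21,-21,-5],-15.6],[[-24.5,-24.5,-5],-15.6],[[-28,-28,-5],-15.6],[[-31.5,-31.5,-5],-15.6],[[-35,-35,-5],-15.6]]'
python3 -m crank '[[[-3.5,-1.5,0],0],[[-7,-3,0],0],[[-10.5,-5,0],0],[[-12,-6,0],0],[[-12,-6,0],0]]'
python3 - <<'E'
from h import *
s=manip.sense();print(s["t"],s["tcp_pos"],s["tool_rot"],s["q"])
c=manip.camera_params("wrist");p=manip.snapshot("wrist");cv2.imwrite("pics/w1.png",p[:,:,::-1]);np.save("w1",c["pose"])
E
```

```text
t: 1.15
tcp_pos: [0.4114, 0.1691, 0.2814]
tool_rot: [-0.0, 1.0, 0.0, 0.0]
force: [0.8, 0.5, 0.2]
finger_gap: 1.003
t: 1.65
tcp_pos: [0.5326, 0.1096, 0.2808]
tool_rot: [0.001, 1.0, -0.0, 0.0]
force: [-0.2, 0.2, -0.1]
finger_gap: 0.998
1.65 [0.5326011  0.10962128 0.28080321] [ 1.03767888e-03  9.99999457e-01 -8.18806008e-05  3.95459005e-05] [-2.49813251e-03  3.60642321e-01  1.57660144e+00 -1.75288589e-04
  1.20426956e+00 -1.57115629e+00]
```

View pics/w1.png

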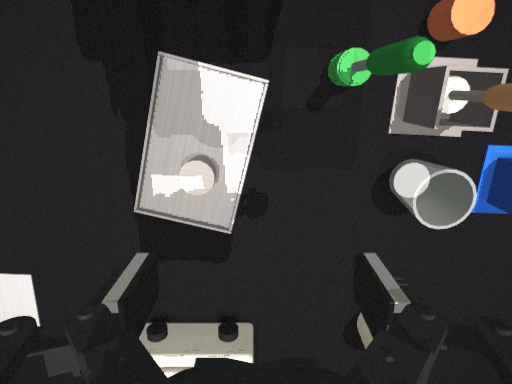

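The wrist view shows the tray with corners (160,53), (268,80), (231,232), (136,212) and the puck top at (198,177). The holder mouth is around (450,98), with the green brush at (400,58). I measure these and move to the mould.

```bash
python3 - <<'E'
from h import *
c=manip.camera_params("wrist");S=manip.camera_params("scene")
Q=[plane(c,a,.014) for a in[(160,53),(268,80),(231,232),(136,212)]]
print(np.round(Q,3),np.mean(Q,0).round(3))
print("puck",plane(c,(198,177),.034).round(3), tri([(c,(198,177)),(S,(231,233))]))
print(c["pose"].round(3).tolist())
E
python3 -m crank '[[[0.3,-5,0],0],[[0.6,-10,0],0],[[0.9,-15,0],0],[[1.2,-20,0],0],[[1.5,-25,0],0],[[1.8,-30,0],0],[[2.1,-35,0],0],[[2.4,-40,0],0],[[2.7,-45,0],0],[[2.7,-45.5,0],0]]'
python3 - <<'E'
from h import *
c=manip.camera_params("wrist");p=manip.snapshot("wrist");cv2.imwrite("pics/w2.png",p[:,:,::-1]);np.save("w2",c["pose"])
print(manip.sense()["tcp_pos"],c["pose"].round(3).tolist())
E
```

```text
[[ 0.416  0.003  0.014]
 [ 0.445  0.126  0.014]
 [ 0.637  0.079  0.014]
 [ 0.608 -0.044  0.014]] [0.527 0.041 0.014]
puck [0.556 0.043 0.034] (array([0.55923149, 0.03904906, 0.02828303]), np.float64(0.002907529391529376))
[[-0.0, -0.955, -0.297, 0.453], [1.0, 0.0, -0.001, 0.111], [0.001, -0.297, 0.955, 0.425], [0.0, 0.0, 0.0, 1.0]]
t: 2.7
tcp_pos: [0.5031, -0.3477, 0.2812]
tool_rot: [0.002, 1.0, -0.001, -0.0]
force: [0.6, 1.2, -0.3]
finger_gap: 1.004
[ 0.50321888 -0.34568223  0.28096336] [[0.002, -0.954, -0.3, 0.426], [1.0, 0.002, 0.002, -0.347], [-0.001, -0.3, 0.954, 0.425], [0.0, 0.0, 0.0, 1.0]]
```

View pics/w2.png

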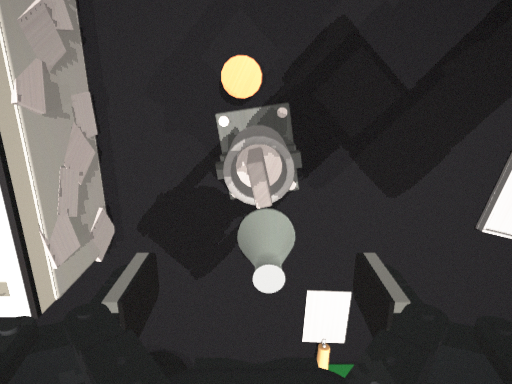

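Tray centre (0.527, 0.041), measured 197 x 126, yaw -13.9°. The puck sits about +30 mm along it, so the free side is towards the robot. The mould is in view at (258,170) with the flask beyond at (267,255). I enlarge to get the lug's yaw.

Run:
```python
import cv2
a=cv2.imread("pics/w2.png")[95:215,205:315]
cv2.imwrite("pics/w2c.png",cv2.resize(cv2.convertScaleAbs(a,alpha=1.3),None,fx=5,fy=5,interpolation=cv2.INTER_CUBIC))
```

```text
(no output)
```

View pics/w2c.png

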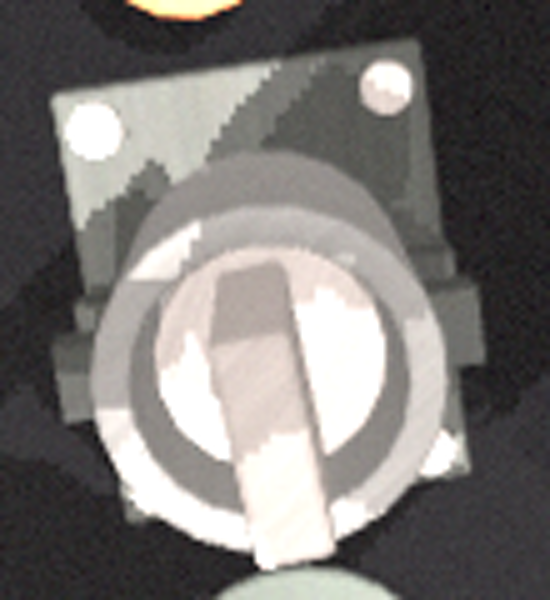

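Run:
```python
from h import *
c=manip.camera_params("wrist");c["pose"]=np.load("w2.npy");S=manip.camera_params("scene");D=manip.camera_params("side")
f=lambda u,v:(205+u/5,95+v/5)
P=[plane(c,f(*a),.158) for a in[(212,342),(290,333),(335,552),(257,568)]]
print(np.round(P,4),np.mean(P,0).round(4))
v=P[3]+P[2]-P[0]-P[1];print("yaw",np.degrees(np.arctan2(v[1],v[0])),np.linalg.norm(v)/2)
print("rim",plane(c,f(268,378),.108).round(4),"d",[plane(c,f(u,378),.108)[1].round(4) for u in(90,447)])
print("base",[plane(c,f(*a),.012).round(3) for a in[(52,95),(418,38),(468,470),(130,522)]])
m=tuple(np.mean([f(*a) for a in[(212,342),(290,333),(335,552),(257,568)]],0))
print("3view lug top",tri([(c,m),(S,(158.4,127)),(D,(304.4,299.7))]))
print("rim 3view",tri([(c,f(268,378)),(S,(160.6,140.6)),(D,(303.4,310.7))]))
```

```text
[[ 0.4852 -0.3538  0.158 ]
 [ 0.4838 -0.3411  0.158 ]
 [ 0.5214 -0.3334  0.158 ]
 [ 0.5243 -0.3465  0.158 ]] [ 0.5037 -0.3437  0.158 ]
yaw 11.051561256601078 0.039067531911513645
rim [ 0.5035 -0.3443  0.108 ] d [np.float64(-0.3788), np.float64(-0.3096)]
base [array([ 0.457, -0.395,  0.012]), array([ 0.444, -0.308,  0.012]), array([ 0.551, -0.292,  0.012]), array([ 0.565, -0.379,  0.012])]
3view lug top (array([ 0.50424947, -0.34445601,  0.15422918]), np.float64(0.0010455149220278805))
rim 3view (array([ 0.50507939, -0.3456335 ,  0.10277972]), np.float64(0.0015518327528996165))
```

Lug is at (0.504, -0.344), yaw 11°, and its heights agree to within 4 mm. I descend to TCP z = 0.121.

```bash
python3 -m crank '[[[-0.1,0.15,3],-6],[[-0.1,0.15,6],-11],[[-0.1,0.15,9],-11],[[-0.1,0.15,12],-11],[[-0.1,0.15,14],-11],[[-0.1,0.15,15.5],-11],[[-0.1,0.15,16],-11],[[-0.1,0.15,16],-11]]'
python3 -m crank '[[[0,0,0],0],[[0,0,0],0],[[0,0,0],0],[[0,0,0],0],[[0,0,0],0],[[0,0,0],0],[[0,0,0],0],[[0,0,0],0]]' 0 60
```

```text
t: 3.55
tcp_pos: [0.5049, -0.3398, 0.121]
tool_rot: [-0.097, 0.995, 0.001, -0.001]
force: [0.6, -0.8, -0.3]
finger_gap: 1.003
t: 4.35
tcp_pos: [0.5055, -0.3432, 0.1217]
tool_rot: [-0.096, 0.995, -0.001, 0.0]
force: [-0.4, -0.7, 2.1]
finger_gap: 0.155
```

Gripped (gap of about 13 mm matches the lug). I lift straight up.

```bash
python3 -m crank '[[[0,0,-0.5],0],[[0,0,-2],0],[[0,0,-3.5],0],[[0,0,-5],0],[[0,0,-6.5],0],[[0,0,-8],0],[[0,0,-9.5],0],[[0,0,-11],0],[[0,0,-12],0],[[0,0,-12],0]]'
python3 -m crank '[[[0,0.5,0],0],[[-0.2,2,0],0],[[-0.6,5,0],0],[[-1.2,9,0],0],[[-1.8,13,0],0],[[-2.4,17,0],0],[[-3,21,0],0],[[-3.6,25,0],0],[[-4.2,29,0],0],[[-4.6,32.5,0],0]]'
python3 -m crank '[[[-0.4,3,0],0],[[-0.7,5.5,0],0],[[-0.8,6.7,0],0],[[-0.8,6.7,0],0],[[-0.8,6.7,0],0]]'
python3 - <<'E'
from h import *
c=manip.camera_params("wrist");p=manip.snapshot("wrist");q=manip.snapshot("side");
cv2.imwrite("pics/p3.png",np.hstack([cv2.resize(p,(400,300)),cv2.resize(q[120:270,180:380],(400,300),interpolation=cv2.INTER_CUBIC)])[:,:,::-1])
print(manip.sense()["tcp_pos"])
E
```

```text
t: 5.35
tcp_pos: [0.5054, -0.3424, 0.2421]
tool_rot: [-0.096, 0.995, -0.0, 0.0]
force: [0.2, -0.5, -3.7]
finger_gap: 0.155
t: 6.35
tcp_pos: [0.4862, -0.0114, 0.2407]
tool_rot: [-0.096, 0.995, 0.001, -0.001]
force: [0.5, -0.4, -4.5]
finger_gap: 0.155
t: 6.85
tcp_pos: [0.4829, 0.0523, 0.2411]
tool_rot: [-0.096, 0.995, -0.0, -0.0]
force: [0.1, 0.5, -3.7]
finger_gap: 0.151
[0.4834112  0.05156185 0.24123249]
```

View pics/p3.png

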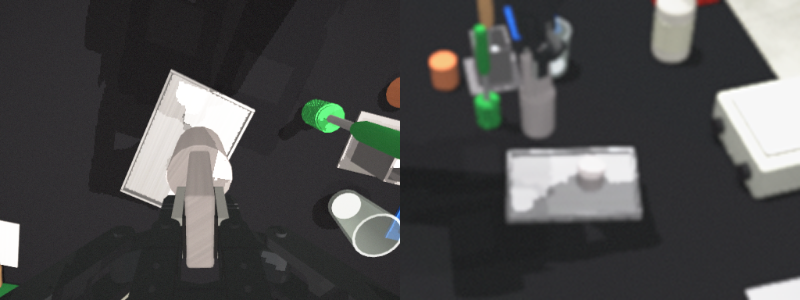

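The casting hangs upright over the tray, held by the lug (wrist view, left), with the puck at (590,172) in the side half. I lower it.

```bash
python3 -m crank '[[[0,0,1],0],[[0,0,4],0],[[0,0,7],0],[[0,0,9.5],0],[[0,0,11.5],0],[[0,0,12.5],0],[[0,0,12.9],0],[[0,0,13.1],0],[[0,0,13.2],0],[[0,0,13.2],0]]'
python3 -m crank '[[[0,0,0.1],0],[[0,0,0.1],0]]'
```

```text
t: 7.95
tcp_pos: [0.4839, 0.0525, 0.11]
tool_rot: [-0.096, 0.995, -0.0, 0.001]
force: [0.1, 0.0, -4.3]
finger_gap: 0.155
t: 8.15
tcp_pos: [0.4834, 0.0526, 0.1087]
tool_rot: [-0.096, 0.995, -0.0, 0.0]
force: [-0.5, -0.0, -4.4]
finger_gap: 0.152
```

```bash
python3 -m crank '[[[0,0,0.1],0],[[0,0,0.1],0],[[0,0,0.15],0],[[0,0,0.15],0]]'
python3 -m crank '[[[0,0,0.1],0],[[0,0,0.1],0]]'
```

```text
t: 8.55
tcp_pos: [0.4837, 0.0525, 0.1076]
tool_rot: [-0.096, 0.995, -0.0, 0.001]
force: [-0.9, -0.3, 5.7]
finger_gap: 0.159
t: 8.75
tcp_pos: [0.4838, 0.0524, 0.1076]
tool_rot: [-0.096, 0.995, -0.0, 0.001]
force: [-2.5, -0.8, 13.4]
finger_gap: 0.163
```

Standing on the tray floor, with contact at TCP z = 0.1076 against 0.107 expected. I release, retreat and move towards the brush.

```bash
python3 -m crank '[[[0,0,-0.2],0],[[0,0,-0.2],0],[[0,0,-0.2],0],[[0,0,-0.2],0],[[0,0,-0.2],0],[[0,0,-0.2],0]]' 8.5
python3 -m crank '[[[0,0,-1],0],[[0,0,-4],0],[[0,0,-8],0],[[0,0,-12],0],[[0,0,-16],0],[[0,0,-20],0],[[0,0,-21],0],[[0,0,-21],0]]'
python3 -m crank '[[[-0.4,3,0],3],[[-0.9,7,0],6],[[-1.5,12,0],9],[[-2,17,0],11],[[-2.5,21,0],11],[[-3,24,0],11],[[-3,24.6,0],11],[[-3,24.6,0],11],[[-3,24.6,0],11]]'
python3 - <<'E'
from h import *
c=manip.camera_params("wrist");p=manip.snapshot("wrist");np.save("w4",c["pose"]);cv2.imwrite("pics/w4.png",p[:,:,::-1])
print(manip.sense()["tcp_pos"],c["pose"].round(3).tolist())
S=manip.camera_params("scene");D=manip.camera_params("side")
print("green top",tri([(S,(319,200)),(D,(220,135))]))
q=manip.snapshot("side")
cv2.imwrite("pics/p4.png",np.vstack([cv2.resize(p[:,:,::-1],(640,480))[:340],cv2.resize(q[120:240,180:380],(640,250))[:, :, ::-1]]))
E
```

```text
t: 9.35
tcp_pos: [0.4831, 0.0526, 0.1076]
tool_rot: [-0.096, 0.995, 0.0, -0.0]
force: [0.2, 0.2, -1.0]
finger_gap: 0.99
t: 10.15
tcp_pos: [0.484, 0.0525, 0.3201]
tool_rot: [-0.096, 0.995, -0.001, 0.002]
force: [0.4, -0.3, -0.7]
finger_gap: 0.996
t: 11.05
tcp_pos: [0.465, 0.2985, 0.3165]
tool_rot: [0.0, 1.0, -0.001, -0.001]
force: [-0.1, 0.2, -1.2]
finger_gap: 0.995
[0.46533289 0.29832653 0.31696563] [[-0.001, -0.955, -0.297, 0.388], [1.0, -0.001, 0.001, 0.299], [-0.001, -0.297, 0.955, 0.461], [0.0, 0.0, 0.0, 1.0]]
green top (array([0.43626649, 0.21102986, 0.19387074]), np.float64(0.0005262889760449928))
```

View pics/p4.png

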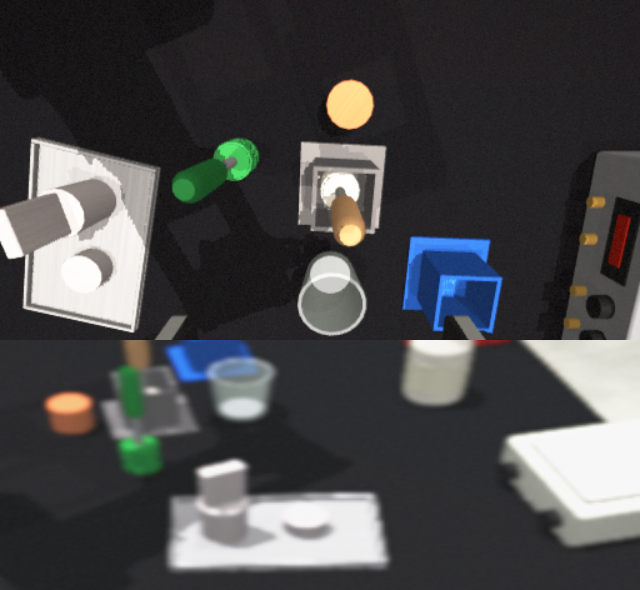

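The casting stands upright in the tray beside the puck. The brush handle's top is at composite (349,236), which is wrist pixel (279,189), and it stands in the holder. I compute the grip.

Run:
```python
from h import *
c=manip.camera_params("wrist");c["pose"]=np.load("w4.npy");S=manip.camera_params("scene");D=manip.camera_params("side")
f=lambda u,v:(u/1.25,v/1.25)
print("top",plane(c,f(349,236),.2).round(4),tri([(c,f(349,236)),(S,(351.3,229.3)),(D,(222,110.5))]))
I=cv2.imread("pics/w4.png");h=cv2.cvtColor(I,cv2.COLOR_BGR2HSV)
m=cv2.inRange(h,(5,70,60),(25,255,255));m[:115]=0;m[220:]=0;m[:,:240]=0;m[:,310:]=0
ys,xs=np.nonzero(m);print("handle mask",xs.min(),xs.max(),ys.min(),ys.max())
for r in(155,165,175,185):
    k=xs[ys==r];print(r,k.min(),k.max(),end="; ")
for z,p in((.11,(337,192)),(.055,(340,188))):print(z,plane(c,f(*p),z).round(4))
print("mouth",[plane(c,f(*a),.08).round(3) for a in[(313,167),(380,162),(381,233),(312,228)]])
for X in[(.466,.322,.2),(.466,.322,.11)]:print(proj(c,X).round(1))
```

```text
top [0.4663 0.3183 0.2   ] (array([0.46541542, 0.31794954, 0.20192692]), np.float64(0.002100030571603149))
handle mask 264 292 156 197Traceback (most recent call last):
  File "<stdin>", line 9, in <module>
    return umr_minimum(a, axis, None, out, keepdims, initial, where)
ValueError: zero-size array to reduction operation minimum which has no identity
```

Run:
```python
from h import *
c=manip.camera_params("wrist");c["pose"]=np.load("w4.npy")
f=lambda u,v:(u/1.25,v/1.25)
I=cv2.imread("pics/w4.png");h=cv2.cvtColor(I,cv2.COLOR_BGR2HSV)
m=cv2.inRange(h,(5,70,60),(25,255,255));m[:115]=0;m[220:]=0;m[:,:240]=0;m[:,310:]=0
ys,xs=np.nonzero(m)
for r in(160,170,180,190):
    k=xs[ys==r];print(r,k.min(),k.max(),end="; ")
for z,p in((.11,(340,195)),(.055,(341,190))):print(z,plane(c,f(*p),z).round(4))
print("mouth",[plane(c,f(*a),.08).round(3) for a in[(313,167),(380,162),(381,233),(312,228)]])
cv2.imwrite("pics/w4c.png",cv2.resize(I[105:205,225:320],None,fx=6,fy=6,interpolation=cv2.INTER_CUBIC))
```

```text
160 267 282; 170 265 288; 180 266 291; 190 267 291; 0.11 [0.4571 0.3164 0.11  ]
0.055 [0.463  0.3199 0.055 ]
mouth [array([0.438, 0.293, 0.08 ]), array([0.433, 0.353, 0.08 ]), array([0.499, 0.357, 0.08 ]), array([0.494, 0.292, 0.08 ])]
```

View pics/w4c.png

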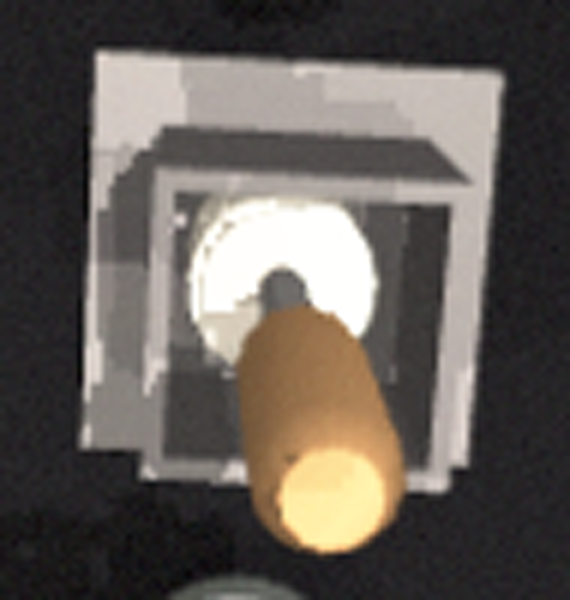

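Head centre (0.463, 0.320) and handle top (0.466, 0.319), so the brush is nearly vertical. Holder mouth centre is about (0.468, 0.322). I descend to grip at TCP z = 0.146.

```bash
python3 -m crank '[[[0,1,0],0],[[0,2.1,2],0],[[0,2.1,6],0],[[0,2.1,10],0],[[0,2.1,13.5],0],[[0,2.1,16],0],[[0,2.1,17.1],0],[[0,2.1,17.1],0],[[0,2.1,17.1],0]]'
python3 -m crank '[[[0,0,0],0],[[0,0,0],0],[[0,0,0],0],[[0,0,0],0],[[0,0,0],0],[[0,0,0],0],[[0,0,0],0],[[0,0,0],0]]' 0 50
python3 -m crank '[[[0,0,-0.5],0],[[0,0,-2],0],[[0,0,-4],0],[[0,0,-7],0],[[0,0,-10],0],[[0,0,-13],0],[[0,0,-16],0],[[0,0,-19],0],[[0,0,-21.5],0],[[0,0,-21.5],0]]'
```

```text
t: 12.05
tcp_pos: [0.4666, 0.3211, 0.1478]
tool_rot: [-0.0, 1.0, 0.0, 0.001]
force: [0.9, 0.4, 0.1]
finger_gap: 0.993
t: 12.85
tcp_pos: [0.4659, 0.3201, 0.1474]
tool_rot: [-0.001, 1.0, -0.001, 0.0]
force: [-0.3, -4.0, 5.2]
finger_gap: 0.246
t: 13.85
tcp_pos: [0.4672, 0.3221, 0.3656]
tool_rot: [-0.0, 1.0, 0.002, 0.004]
force: [1.5, 0.2, -1.2]
finger_gap: 0.242
```

```bash
python3 -m crank '[[[0,-1,0],0],[[-0.2,-4,0],0],[[-0.4,-8.5,0],0],[[-0.7,-13,0],0],[[-1,-17.5,0],0],[[-1.3,-22,0],0],[[-1.5,-26.5,0],0],[[-1.8,-31,0],0],[[-2,-35.5,0],0],[[-2.3,-40,0],0]]'
python3 -m crank '[[[-0.2,-4,0],0],[[-0.5,-8.5,0],0],[[-0.8,-13,0],0],[[-1,-17.5,0],0],[[-1.3,-22,0],0],[[-1.4,-25,0],0],[[-1.5,-26.5,0],0],[[-1.5,-26.5,0],0],[[-1.5,-26.5,0],0]]'
python3 - <<'E'
from h import *
print(manip.sense()["tcp_pos"])
S=manip.camera_params("scene");D=manip.camera_params("side")
a=manip.snapshot("scene");b=manip.snapshot("side");w=manip.snapshot("wrist");cv2.imwrite("pics/w5.png",w[:,:,::-1])
cv2.imwrite("pics/p5.png",np.hstack([cv2.resize(a[50:200,110:210],(400,600),interpolation=cv2.INTER_CUBIC),cv2.resize(b[220:370,250:350],(400,600),interpolation=cv2.INTER_CUBIC)])[:,:,::-1])
E
```

```text
t: 14.85
tcp_pos: [0.4869, -0.0808, 0.3596]
tool_rot: [-0.0, 1.0, 0.001, -0.002]
force: [0.5, 0.0, -1.4]
finger_gap: 0.241
t: 15.75
tcp_pos: [0.5033, -0.3426, 0.3606]
tool_rot: [-0.0, 1.0, 0.002, -0.001]
force: [0.8, 0.1, -1.5]
finger_gap: 0.243
[ 0.50329756 -0.34260007  0.36055577]
```

View pics/p5.png

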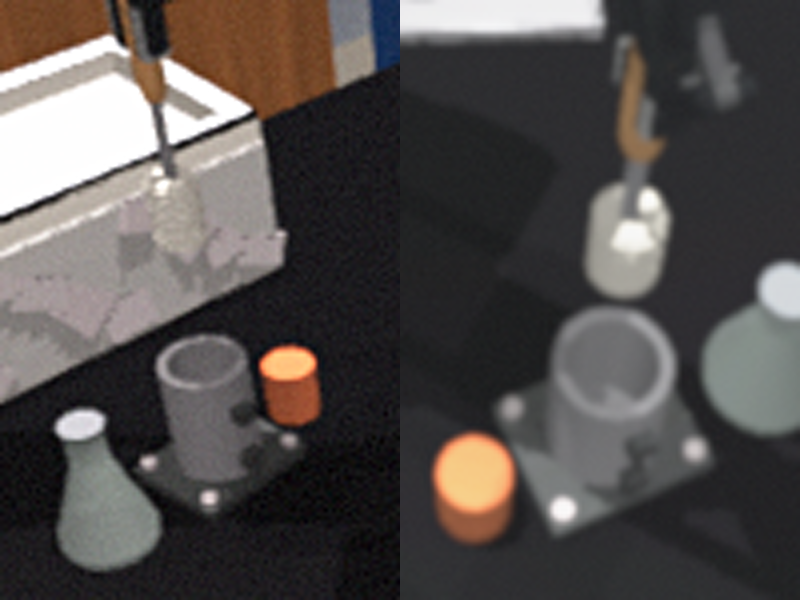

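Brush held over the mould: bristle end at scene ~(154.5,110.7) and side ~(305.8,289), bore empty. I check the tip position against the bore axis.

Run:
```python
from h import *
S=manip.camera_params("scene");D=manip.camera_params("side")
print("tip",tri([(S,(154.5,110.7)),(D,(305.8,289))]));print("headtop",tri([(S,(153,95.5)),(D,(306.7,270))]))
f=lambda p,x,y:(x+p[0]/4,y+p[1]/4)
print("rim",tri([(S,f((202,361),110,50)),(D,f((213,362),250,220))]))
```

```text
tip (array([ 0.50270486, -0.34881756,  0.20932507]), np.float64(0.0005289649841315232))
headtop (array([ 0.50459359, -0.33652159,  0.26536342]), np.float64(0.0006172703458817394))
rim (array([ 0.50480676, -0.3467432 ,  0.10400269]), np.float64(0.0006142679602709423))
```

Tip agrees with the bore axis to about 2 mm. First stroke, in two stages.

```bash
python3 -m crank '[[[0,0,1],0],[[0,0,4],0],[[0,0,7],0],[[0,0,9.5],0],[[0,0,11],0],[[0,0,12],0],[[0,0,13],0],[[0,0,13],0]]'
python3 -m crank '[[[0,0,1],0],[[0,0,2.5],0],[[0,0,4],0],[[0,0,5.5],0],[[0,0,6.2],0],[[0,0,6.2],0],[[0,0,6.2],0]]'
```

```text
t: 16.7
tcp_pos: [0.5035, -0.3434, 0.2307]
tool_rot: [-0.0, 1.0, 0.001, -0.001]
force: [-0.4, -0.1, -1.2]
finger_gap: 0.244
t: 17.4
tcp_pos: [0.5043, -0.3446, 0.1704]
tool_rot: [-0.0, 1.0, -0.0, 0.0]
force: [-1.0, -0.4, -1.1]
finger_gap: 0.241
```

No contact, tip estimated at about 9 mm above the floor. I go a little deeper, then finish the strokes (tip up to about 0.10, near the mouth).

```bash
python3 -m crank '[[[0,0,0.4],0],[[0,0,0.4],0],[[0,0,0.4],0],[[0,0,-2],0],[[0,0,-5],0],[[0,0,-7.3],0],[[0,0,-7.3],0],[[0,0,-7.3],0],[[0,0,-7.3],0]]'
python3 -m crank '[[[0,0,2.5],0],[[0,0,5],0],[[0,0,7],0],[[0,0,7.7],0],[[0,0,7.7],0],[[0,0,7.7],0],[[0,0,7.7],0]]'
python3 -m crank '[[[0,0,-2.5],0],[[0,0,-5],0],[[0,0,-7.7],0],[[0,0,-7.7],0],[[0,0,-7.7],0],[[0,0,-7.7],0]]'
python3 -m crank '[[[0,0,2.5],0],[[0,0,5],0],[[0,0,7],0],[[0,0,7.7],0],[[0,0,7.7],0],[[0,0,7.7],0],[[0,0,7.7],0]]'
python3 -m crank '[[[0,0,-2.5],0],[[0,0,-5],0],[[0,0,-7.7],0],[[0,0,-7.7],0],[[0,0,-7.7],0],[[0,0,-7.7],0]]'
```

```text
t: 18.3
tcp_pos: [0.5031, -0.3434, 0.2413]
tool_rot: [-0.0, 1.0, 0.001, -0.001]
force: [0.6, 0.3, -1.1]
finger_gap: 0.247
t: 19.0
tcp_pos: [0.5045, -0.3448, 0.1669]
tool_rot: [-0.0, 1.0, -0.001, 0.001]
force: [0.1, -0.0, -1.7]
finger_gap: 0.244
t: 19.6
tcp_pos: [0.5032, -0.3435, 0.2419]
tool_rot: [-0.0, 1.0, 0.001, -0.001]
force: [-0.3, -0.2, -1.5]
finger_gap: 0.245
t: 20.3
tcp_pos: [0.5045, -0.3448, 0.1669]
tool_rot: [-0.0, 1.0, -0.001, 0.001]
force: [0.0, -0.0, -1.3]
finger_gap: 0.24
t: 20.9
tcp_pos: [0.5033, -0.3436, 0.2419]
tool_rot: [-0.0, 1.0, 0.001, -0.001]
force: [-0.1, 0.6, -1.5]
finger_gap: 0.24
```

Three strokes done. I take the brush back the same way.

```bash
python3 -m crank '[[[0,0,-1],0],[[0,0,-4],0],[[0,0,-7],0],[[0,0,-10],0],[[0,0,-12],0],[[0,0,-12],0],[[0.2,4,-12],0],[[0.4,8.5,-12],0],[[0.7,13,-12],0],[[1,17.5,-12],0]]'
python3 -m crank '[[[0.3,4.5,0],0],[[0.5,9,0],0],[[0.8,13.5,0],0],[[1,18,0],0],[[1.3,22.5,0],0],[[1.5,27,0],0],[[1.8,31.5,0],0],[[2,36,0],0],[[2.3,40.5,0],0],[[2.5,44,0],0]]'
python3 -m crank '[[[0.2,3,0],0],[[0.3,5,0],0],[[0.3,5,0],0],[[0.3,5,0],0],[[0.3,5,4],0],[[0.3,5,8],0],[[0.3,5,10],0],[[0.3,5,12],0],[[0.3,5,12],0],[[0.3,5,12],0]]'
python3 - <<'E'
from h import *
print(manip.sense()["tcp_pos"])
a=manip.snapshot("scene");b=manip.snapshot("side")
cv2.imwrite("pics/p6.png",np.hstack([cv2.resize(a[190:315,290:390],(400,500),interpolation=cv2.INTER_CUBIC),cv2.resize(b[80:205,180:280],(400,500),interpolation=cv2.INTER_CUBIC)])[:,:,::-1])
E
```

```text
t: 21.9
tcp_pos: [0.4926, -0.1672, 0.3608]
tool_rot: [0.0, 1.0, 0.001, -0.002]
force: [0.7, 0.7, -0.1]
finger_gap: 0.247
t: 22.9
tcp_pos: [0.4671, 0.273, 0.3608]
tool_rot: [-0.001, 1.0, -0.0, -0.002]
force: [1.0, -0.5, -1.1]
finger_gap: 0.243
t: 23.9
tcp_pos: [0.4658, 0.3198, 0.2427]
tool_rot: [0.0, 1.0, -0.0, -0.0]
force: [0.3, -0.7, -0.4]
finger_gap: 0.239
[0.46579146 0.31976191 0.24271521]
```

View pics/p6.png

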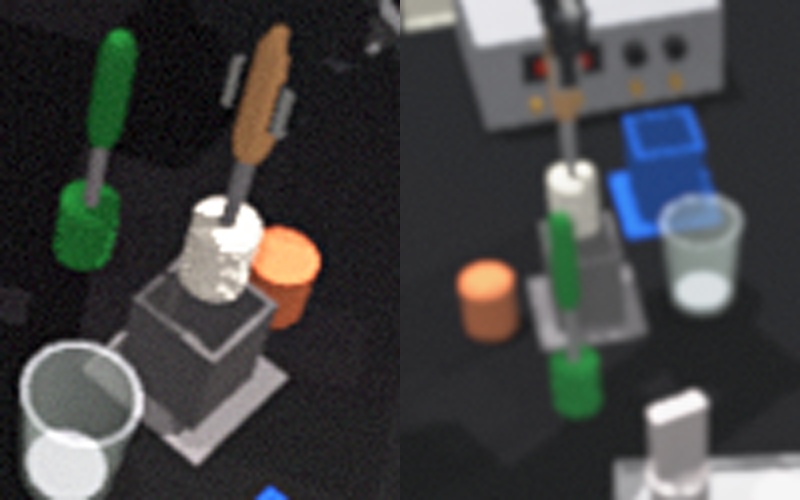

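The bristle head is just above the holder mouth, about 3 mm off towards the robot. I correct x by 3 mm and lower.

```bash
python3 -m crank '[[[-0.3,0,0],0],[[-0.3,0,1],0],[[-0.3,0,2.5],0],[[-0.3,0,4],0],[[-0.3,0,5.5],0],[[-0.3,0,7],0],[[-0.3,0,8.2],0],[[-0.3,0,8.9],0],[[-0.3,0,9.1],0],[[-0.3,0,9.1],0]]'
python3 -m crank '[[[0,0,0.2],0],[[0,0,0.2],0],[[0,0,0.4],0],[[0,0,0.4],0]]'
```

```text
t: 25.0
tcp_pos: [0.4687, 0.3208, 0.1518]
tool_rot: [-0.0, 1.0, 0.0, 0.0]
force: [0.2, 0.1, -0.7]
finger_gap: 0.242
t: 25.4
tcp_pos: [0.4686, 0.3208, 0.1478]
tool_rot: [-0.0, 1.0, 0.0, 0.0]
force: [0.7, 1.0, -0.8]
finger_gap: 0.245
```

```bash
python3 -m crank '[[[0,0,0.1],0],[[0,0,0.1],0],[[0,0,0.2],0],[[0,0,0.2],0]]'
```

```text
t: 25.8
tcp_pos: [0.4692, 0.3209, 0.1473]
tool_rot: [-0.0, 1.0, 0.0, 0.001]
force: [-1.4, -0.5, 8.7]
finger_gap: 0.246
```

Contact at the same height where it was gripped, so the tip is on the floor. I release and retreat.

```bash
python3 -m crank '[[[0,0,-0.1],0],[[0,0,-0.1],0],[[0,0,-0.1],0],[[0,0,-0.1],0],[[0,0,-0.1],0],[[0,0,-0.1],0],[[0,0,-0.1],0]]' 8.5
python3 -m crank '[[[0,0,-2],0],[[0,0,-5],0],[[0,0,-9],0],[[0,0,-13],0],[[0,0,-17],0],[[0,0,-20],0],[[0,0,-20],0],[[0,0,-20],0],[[0,0,-20],0],[[0,0,-20],0]]'
python3 - <<'E'
from h import *
print(manip.sense()["tcp_pos"])
a=manip.snapshot("scene");b=manip.snapshot("side")
cv2.imwrite("pics/p7.png",np.hstack([cv2.resize(a[120:320,120:390],(400,500),interpolation=cv2.INTER_CUBIC),cv2.resize(b[90:360,180:380],(400,500),interpolation=cv2.INTER_CUBIC)])[:,:,::-1])
E
```

```text
t: 26.5
tcp_pos: [0.4686, 0.3208, 0.1467]
tool_rot: [-0.0, 1.0, -0.0, -0.0]
force: [0.3, 0.3, 0.1]
finger_gap: 0.992
t: 27.5
tcp_pos: [0.4678, 0.3204, 0.345]
tool_rot: [-0.0, 1.0, -0.001, -0.002]
force: [0.4, 0.1, -0.4]
finger_gap: 0.995
[0.46775919 0.3203776  0.34498138]
```

View pics/p7.png

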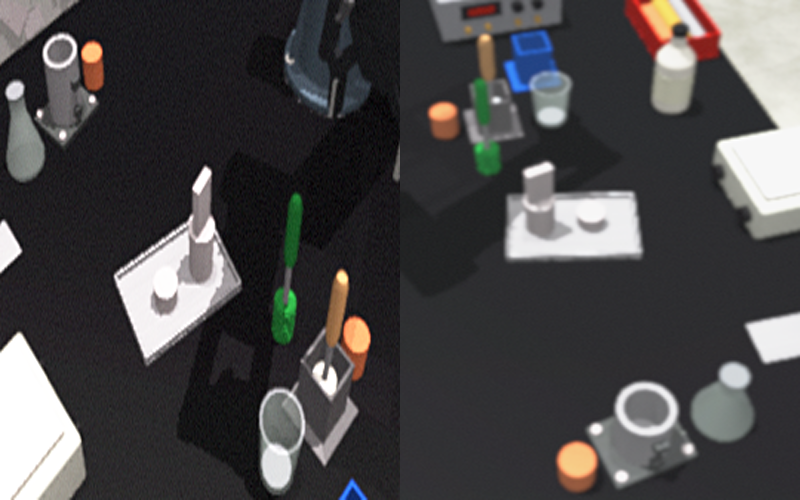

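All in place: the casting stands upright in the tray beside the puck, the brush is in its holder bristles down, the mould is empty, and everything else is undisturbed.

```bash
python3 -c "
from station import manip
print(manip.sign_off(),manip.sense()['t'])"
```

```text
the job is handed in; nothing more can be done
the job is handed in; nothing more can be done
```

The job is done and handed in at about 28 s of the 72 s allowed; the sign-off gave no verdict.

- **Casting:** I lifted it out by the lug and stood it on the free part of the tray, beside the disc. It touched the tray floor within 1 mm of the expected height before I let go.
- **Brushing:** I made three strokes with the tip going down to about 5–10 mm above the mould floor and back up to about 0.10 m, near the mouth. The depth comes from the gripper height. I did not touch the floor, but a two-view check of the tip agreed to about 5 mm, inside the 18 mm allowed.
- **Brush:** It is back in its grey holder, bristles down. It touched the holder floor at the same height where I had gripped it.

**Final pictures:** the casting is upright in the tray, the brush is in its holder, and the mould is empty. The disc, beaker, flask, copper cylinders and look-alikes appear to be where they were.

**What disagreed:** heights from two views read about 4 mm low against the given sizes. The tray's position from the side view differed by about 17 mm from the scene view, so I used the wrist camera, where the tray's size matched. A rough reading of the brush's tilt from the pictures was inconsistent, and I did not use it. I viewed 11 pictures, one over the budget.

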